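Raise a dental cast out of its tray on the model lifter

ROBOT

A 6-joint arm with a two-finger parallel gripper is mounted at the origin on the work surface. World frame = base frame: x ahead of the robot, y to its left, z up, the work surface at z = 0. Lengths are in m, angles in rad, forces in N, time in s.
With the tool pointing down it reaches from about 0.4 to 0.825 m from the base axis. Payload 7 kg.
Tool frame: the origin (TCP) lies at the very end of the fingers, on their centre line; the grasp point (between the pads) lies arm.hold_point_z behind it (arm.hold_point_z is the distance from the TCP to the grasp point, in m); z points along the fingers, y is the line along which they close (so a half turn about z gives the same grasp; the last joint's range is limited). The gripper opens to 88 mm and grips with 3 to 60 N. Pads are 19 mm wide; open, the fingers measure 130 mm over their backs; the gripper's body (78 mm by 193 mm) begins 47 mm behind the grasp point.
Start: joints at [-0.863, 0.359, 0.012, 0, -1.224, -0.288], TCP at [0.275, -0.616, 0.227] pointing down, gripper open.
Joint ranges: [-3.07, 3.07], [-1.43, 2.12], [-1.02, 1.25], [-3.03, 1.67], [-3.05, -0], [-3.03, 3.03]. Speed limits (rad/s): [2.39, 2.39, 3.01, 3.14, 3.14, 3.14].

INTERFACE

Orientations are given as [roll, pitch, yaw] about the fixed x, y, z axes, in that order (R = Rz(yaw) Ry(pitch) Rx(roll)).
In Python, from station import arm, eyes, job_done gives the robot as it stands (arm), with the cameras (eyes) and the job as plain functions.
- The arm moves only by the tool nudge_tcp, called after "Request:" as name(argument=value, ...) on one line, values as JSON. Schema: {"type":"object","properties":{"motion":{"type":"array","items":{"type":"array","prefixItems":[{"type":"number"},{"type":"array","items":{"type":"number"},"minItems":3,"maxItems":3},{"type":"number"}],"minItems":3,"maxItems":3},"minItems":1,"maxItems":20},"squeeze":{"type":"number"},"only":{"type":"string"},"quiet":{"type":"boolean"},"lines":{"type":"string"}},"required":["motion"],"additionalProperties":false}. motion is a list of rows, 1 to 20 of them, each written [opening, [dx, dy, dz], turn]: the finger opening in m, then dx, dy, dz in m, then a turn about the tool's z in rad; each row is the pose to reach, as a shift and turn from the pose commanded when the call began, along the tool's axes at that moment; what a row does not reach only later rows make up. A row lasts 1/12 s, in which the tool goes at most 0.0417 m and 0.125 rad, less where a joint would pass 70% of its speed; a pose out of reach is approached as far as the arm can. The fingers move at their own pace and stop on an object; squeeze is the grip in N (left out, the last holds). Time passes only in rows, so rows that do not move let the fingers close. The tool returns the time, the measured TCP pose, the force, the opening and the grip force at its end. only (a regular expression) keeps the lines of the reply that match it, lines (a string "A,B") keeps lines A to B, and quiet returns only ok. Input that does not fit is refused with a message, and nothing moves.
- arm.get_state(): the state, without advancing time (a new reading comes with each control period).
- eyes.grab_frame(name): name is "side" or "top" or "wrist"; returns the picture (480x640x3 uint8, red, green, blue); there is no depth.
- eyes.camera_params(name): a dict with "fx", "fy", "cx", "cy" (pixels), "D" ([k1, k2, p1, p2, k3] as OpenCV has them; the pictures are not rectified), "T" (4x4, takes a point from camera to world coordinates); the wrist camera has in their place "hand_eye" (4x4, takes a point from camera to tool coordinates, whose origin is the TCP and whose axes are the flange's). Camera axes: x right, y down, z forward; pixel columns grow to the right and rows downward; lengths in m; the calibration is good to about 2 mm. A picture is of the moment at which its call begins: read the wrist's pose just before it. camera_params takes no time and is no camera call.
- job_done(): hands the job in; it is judged then, once.
The state is a dict: "t": time; "q": joint angles; "qd": joint speeds; "joint_efforts": joint torques, N m; "eef_pos": TCP position; "ee_rot": TCP orientation; "force": force on the tool from outside, world axes, zero at the start; "moment": the same for the moment, N m; "width": finger opening in m; "gripper_force": force on a finger pad.
Only numpy, scipy, OpenCV 4.12 (cv2) and the standard library are available. Lean on these libraries where they do the work, as an engineer would, in place of code of your own. Each camera call takes 0.05 s, during which the arm holds its last target. There are 200 camera calls.

TASK

Take the round model tray that holds the plaster tooth cast by the tray, without touching the plaster, set it fully down over the upright spindle of the model lifter and let it go. Then swing the lifter's cam lever up to the cam's highest lift, where the lever stands upright, so that the cast is pushed up in its tray, and finish while still holding the lever there by its grip (it springs back when let go, and past upright the lift falls again). Leave the spare tray, bowl, brush and tin where they are.

Things in the scene. Friction and masses are not known exactly. Their poses are not given: they have to be found in the camera images.
- lifter: Model lifter, fixed: light grey metal device on a dark foot 116 x 98 mm. Top plate 100 x 86 mm, its top 62 mm above the bench; on it a round boss 60 mm wide, flat top at 70 mm (the tray's seat), with the upright spindle in its middle. Origin: underside, on the spindle's axis; z up; the lever is on its +y side and at rest lies towards its -x. Turned up to 0.35 rad.
- spindle_top (a point): Centre of the top of the upright hollow spindle: a steel post 30 mm in diameter that rises 17 mm from the boss to 87 mm above the bench, its top edge chamfered to 25 mm over the last 4 mm.
- plunger: The brass plunger, 20 mm in diameter and 40 mm long, standing loose in the spindle on the lever's eccentric; its top is 0.5 mm below the spindle's top at rest and rises 10 mm with the lever at the highest lift. Origin: centre of its underside, 46 mm above the bench at rest, 56 mm at the highest lift. Nothing to grasp.
- lever (a joint): Cam lever's angle (rad) about its level shaft (the lifter's y). 0 at rest: lever towards the lifter's -x, 0.17 rad above level. Grows as it swings up. The lift rises up to 1.40, lever upright, and falls beyond; stop at 2.1. A return spring and its weight pull it back to 0 all the way, with 2 to 3.5 N at the grip.
- shaft (a point): Point on the axis of the lever's shaft, 26 mm above the bench, 88 mm to the lifter's +y side of the spindle's axis, that is in the plane in which the middle of the grip swings.
- grip: The lever's grip: black round bar 16 mm thick, 54 mm long, parallel to the shaft (lifter's y), 110 mm from the shaft's axis at the lever's end; it spins freely on its pin, so its x and z axes mean nothing. Origin: its middle, 45 mm above the bench at rest, 136 mm when upright. The flat lever arm lies 30 to 38 mm from the origin, on the lifter's side.
- tray: Round blue plastic model tray that holds the cast: 66 mm in diameter (its facets make it 64 to 68 mm), 30 mm high. Floor 18 mm thick with a 33 mm bore through its middle (1.5 mm clearance round the spindle); above it a rim 12 mm high, 3.5 mm thick. Origin: centre of the underside, z up; its turn does not matter. 40 to 85 g. On the bench; seated, its underside is 70 mm above the bench.
- cast: Plaster tooth cast lying loose in the tray: round base 56 mm wide, 13 mm high, with a horseshoe of teeth, 26 mm high in all (14 mm above the tray's rim, 5 mm inside its outer wall). 60 to 125 g. Origin: centre of its underside, 18 mm above the tray's underside when home, 26.5 mm at full lift.
- spare_tray: An empty tray of the same kind (no cast in it). Bystander. Origin: centre of the underside. Which of the two places on the bench it has varies.
- bowl: Dark rubber mixing bowl, 112 mm across, 62 mm high. Bystander. Origin: centre of the underside.
- brush: Brush 170 mm long lying on the bench. Bystander. Origin under its middle.
- wax_tin: Flat closed metal tin, 72 mm across and 26 mm high. Bystander. Origin: centre of the underside.

How it is judged:
By the outcome, as a careful person would: the job done as asked, in the order asked, and still so for the second after the job is handed in, while the arm keeps its last pose, push and grip.
It also fails if it takes over 53 s, if anything falls off the work surface, if the arm or the gripper's body presses on something with over 40 N, if the wrist force passes 120 N, or if a joint passes its speed limit or range.

## Working session

There is one attempt and no reset: what is moved stays moved. The work goes in short steps, Python scripts to look and compute and a tool call to move; the robot and the scene stay as the last step left them, time stands still between calls to the robot, and variables do not carry over. Pictures are saved under pics/ and viewed, at most 10 in all, crops included, and the job is handed in when it is done.

```bash
ls; mkdir -p pics
```

Create h.py:
```python
import numpy as np,cv2
from station import arm, eyes, job_done
def cam(n):
    p=eyes.camera_params(n);K=np.array([[p['fx'],0,p['cx']],[0,p['fy'],p['cy']],[0,0,1]]);return p,K,np.array(p['D'],float)
def T_of(n,s=None):
    p,K,D=cam(n)
    if n!='wrist': return np.array(p['T'])
    from scipy.spatial.transform import Rotation as R
    s=s or arm.get_state();M=np.eye(4);M[:3,:3]=R.from_euler('xyz',s['ee_rot']).as_matrix();M[:3,3]=s['eef_pos'];return M@np.array(p['hand_eye'])
def ray(n,uv,z,T=None):
    "pixel -> world point at height z"
    p,K,D=cam(n);T=T_of(n) if T is None else T
    a=cv2.undistortPoints(np.array([[uv]],float),K,D)[0,0];d=T[:3,:3]@[a[0],a[1],1];o=T[:3,3];return o+d*(z-o[2])/d[2]
def proj(n,P,T=None):
    p,K,D=cam(n);T=T_of(n) if T is None else T;W=np.linalg.inv(T)
    return cv2.projectPoints(np.array(P,float).reshape(-1,3),cv2.Rodrigues(W[:3,:3])[0],W[:3,3],K,D)[0][:,0]
def save(n,f):
    im=eyes.grab_frame(n);cv2.imwrite('pics/'+f,im[:,:,::-1]);return im
```

Run:
```python
from h import *
save('top','t0.png');save('side','s0.png')
s=arm.get_state();print(s,arm.hold_point_z)
for n in('top','side'):print(eyes.camera_params(n))
```

```text
pics
station.py
{'t': 0.1, 'q': array([-8.62910489e-01,  3.59339971e-01,  1.11466556e-02, -2.81719649e-04,
       -1.22409348e+00, -2.88107049e-01]), 'qd': array([ 4.51956577e-04, -9.49078131e-04,  2.43905231e-03, -4.53525634e-04,
        2.57723228e-05, -1.23593257e-03]), 'joint_efforts': array([-1.34716884e-03, -5.84165025e+01,  2.93749791e+01,  7.01562658e+00,
        1.02067858e-02, -7.19893751e-05]), 'eef_pos': array([ 0.27489672, -0.61601278,  0.22570356]), 'ee_rot': array([ 3.14008836e+00, -1.69603885e-04, -2.72190966e+00]), 'force': array([ 0.45377877, -0.41861809, -0.70058528]), 'moment': array([ 0.04757531,  0.02132422, -0.02666776]), 'gripper_force': 0.0, 'width': 0.08762017019569307} 0.0188
{'fx': 465.03725489612344, 'fy': 465.03725489612344, 'cx': 313.6509399704256, 'cy': 247.238982584036, 'D': array([-0.04609887,  0.        ,  0.        ,  0.        ,  0.        ]), 'T': array([[-0.00249778, -0.98001828,  0.19889176,  0.43081952],
       [-0.99998522,  0.00340848,  0.00423663,  0.02343315],
       [-0.00482989, -0.19887824, -0.98001231,  1.02715095],
       [ 0.        ,  0.        ,  0.        ,  1.        ]])}
{'fx': 542.0953518833455, 'fy': 542.0953518833455, 'cx': 321.6718389781085, 'cy': 233.60688453106258, 'D': array([0.00381009, 0.        , 0.        , 0.        , 0.        ]), 'T': array([[-0.97840942, -0.10776189,  0.17635868,  0.41478103],
       [-0.20647643,  0.54715374, -0.81116599,  0.88313016],
       [-0.00908254, -0.83006636, -0.55759066,  0.68519377],
       [ 0.        ,  0.        ,  0.        ,  1.        ]])}
```

View pics/t0.png

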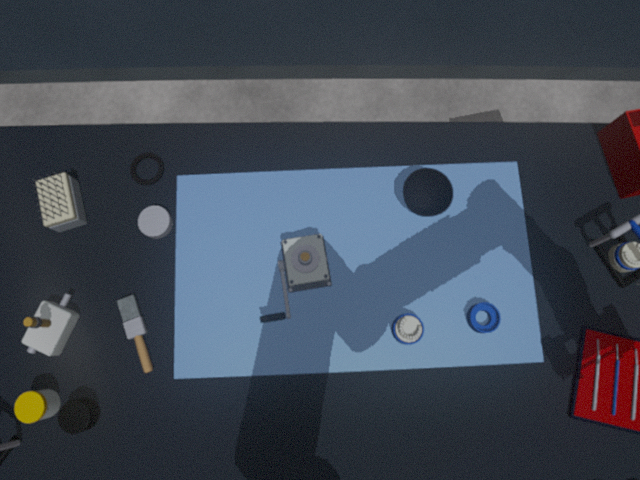

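View pics/s0.png

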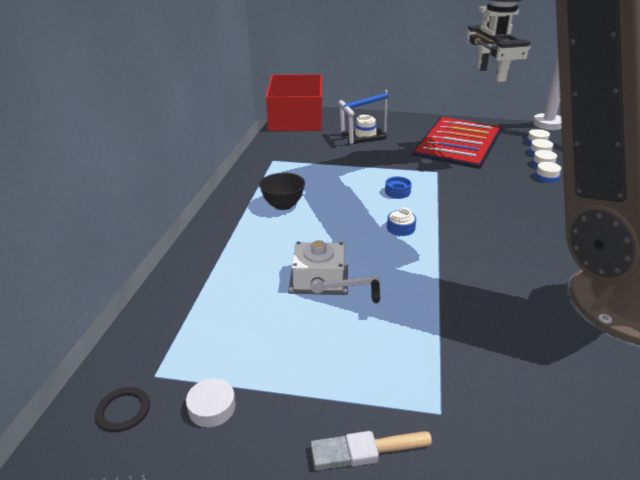

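The top view shows the cast tray at about (408,329), the spare at (484,318), the spindle at (305,257) and the grip at (272,318). I'll enlarge both views around these for precise pixel positions.

Run:
```python
import cv2,numpy as np
t=cv2.imread('pics/t0.png');s=cv2.imread('pics/s0.png')
a=cv2.resize(t[225:365,250:450],None,fx=4,fy=4,interpolation=cv2.INTER_CUBIC)
b=cv2.resize(s[180:310,280:440],None,fx=4,fy=4,interpolation=cv2.INTER_CUBIC)
cv2.imwrite('pics/t0c.png',a);cv2.imwrite('pics/s0c.png',b)
# blue blobs (tray)
for n,im in(('top',t),('side',s)):
    h=cv2.cvtColor(im,cv2.COLOR_BGR2HSV);m=cv2.inRange(h,(105,150,40),(125,255,255))
    k,l,st,c=cv2.connectedComponentsWithStats(m)
    print(n,[(st[i].tolist(),c[i].round(1).tolist()) for i in range(1,k) if st[i][4]>60])
```

```text
top [([630, 220, 10, 19, 97], [635.3, 228.2]), ([615, 244, 14, 25, 66], [619.1, 257.8]), ([468, 302, 32, 31, 557], [484.4, 317.2]), ([392, 313, 26, 31, 77], [399.5, 326.1]), ([612, 361, 7, 53, 101], [615.0, 387.3])]
side [([345, 94, 43, 14, 198], [366.8, 100.2]), ([535, 173, 25, 10, 98], [546.1, 178.9]), ([386, 177, 25, 21, 448], [397.7, 187.0]), ([388, 219, 27, 16, 256], [400.4, 228.5])]
```

View pics/t0c.png

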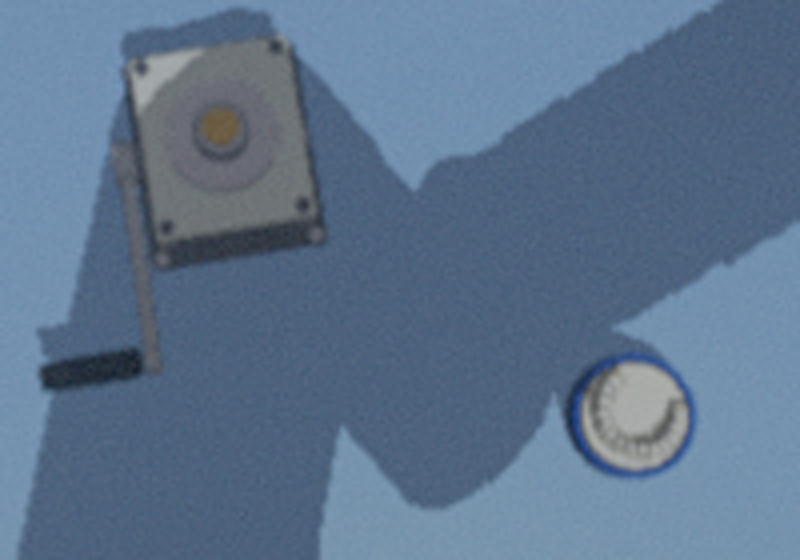

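View pics/s0c.png

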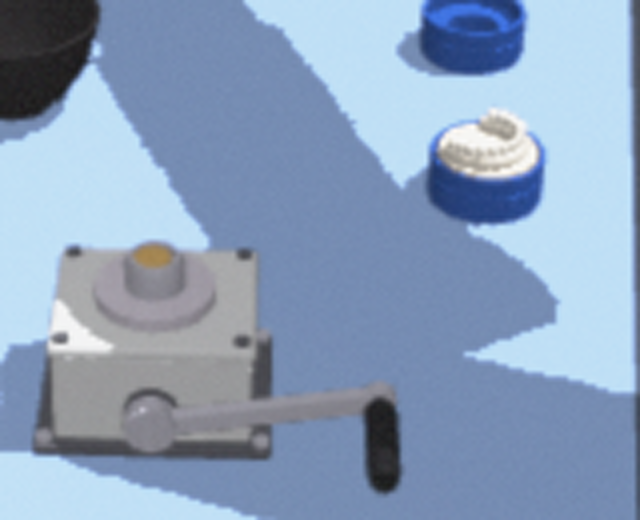

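The crops show (crop pixels): in the top view the plunger at (220,126), the tray rim centred at (632,414), and the grip running from (42,378) to (141,361). In the side view the spindle top is at (153,257), the tray rim at about (486,154), and the grip from (380,405) to (384,482).

Run:
```python
from h import *
c=lambda u,v,ox,oy:((u+.5)/4-.5+ox,(v+.5)/4-.5+oy)
t=lambda u,v:c(u,v,250,225); s=lambda u,v:c(u,v,280,180)
sp=ray('top',t(220,126),.087);sps=ray('side',s(153,257),.087)
tr=ray('top',t(632,414),.03);trs=ray('side',s(486,154),.03)
g0=ray('top',t(42,378),.045);g1=ray('top',t(141,361),.045)
gs=ray('side',s(382,443),.045)
print('spindle',sp,sps);print('tray',tr,trs);print('grip',g0,g1,(g0+g1)/2,gs,np.linalg.norm(g1-g0))
pts=[t(128,62),t(288,37),t(322,228),t(160,243)]
P=[ray('top',p,.062) for p in pts];print(np.round(P,4),np.mean(P,0))
d=P[0]-P[1];print('yaw top', np.arctan2(-d[0],d[1])); d=P[0]-P[3];print('yaw x',np.arctan2(d[1],d[0])); d=g0-g1;print('yaw grip',np.arctan2(-d[0],d[1]))
print([np.hypot(*x[:2]) for x in(sp,tr,g0)])
for n in('top',):print(proj(n,[tr-[.0,.034,0],tr+[0,.034,0]]))
```

```text
spindle [0.60305128 0.0460942  0.087     ] [0.60383464 0.04899159 0.087     ]
tray [ 0.45768206 -0.17086588  0.03      ] [ 0.45890711 -0.16604026  0.03      ]
grip [0.47692695 0.14015478 0.045     ] [0.48568384 0.08836219 0.045     ] [0.48130539 0.11425849 0.045     ] [0.4828338  0.11514941 0.045     ] 0.052527659437629735
[[ 0.6424  0.0956  0.062 ]
 [ 0.6557  0.0105  0.062 ]
 [ 0.5534 -0.0066  0.062 ]
 [ 0.5458  0.0779  0.062 ]] [0.59928953 0.04437243 0.062     ]
yaw top 0.15529297618158963
yaw x 0.1817088363349354
yaw grip 0.16749201388112098
[np.float64(0.6048103214982271), np.float64(0.48853660651722586), np.float64(0.4970942358396623)]
[[423.61563559 328.02521361]
 [391.6077765  328.21582462]]
```

Add to h.py:
```python
def go(P,yaw=None):
    from scipy.spatial.transform import Rotation as R
    s=arm.get_state();M=R.from_euler('xyz',s['ee_rot']).as_matrix();d=M.T@(np.array(P)-s['eef_pos'])
    w=0 if yaw is None else -((yaw-s['ee_rot'][2]+np.pi)%(2*np.pi)-np.pi)
    print('t',round(s['t'],2),'pos',s['eef_pos'].round(4),'rpy',s['ee_rot'].round(4),'tool shift',d.round(4),'turn',round(w,4),'dist',np.linalg.norm(d).round(3))
```

```bash
python3 -c "
from h import *
go([.458,-.1685,.15],-1.404);p=eyes.camera_params('wrist');print(p)"
```

```text
t 0.1 pos [ 0.2749 -0.616   0.2257] rpy [ 3.1401e+00 -2.0000e-04 -2.7219e+00] tool shift [-0.3496  0.334   0.0761] turn -1.3179 dist 0.489
{'fx': 355.7207856393289, 'fy': 355.7207856393289, 'cx': 320.81747381724466, 'cy': 231.68949542834724, 'D': array([-0.02467592,  0.        ,  0.        ,  0.        ,  0.        ]), 'hand_eye': array([[-3.17872139e-04, -9.62139714e-01, -2.72556543e-01,
         7.40543202e-02],
       [ 9.99999885e-01, -2.08052054e-04, -4.31825840e-04,
        -1.07676769e-03],
       [ 3.58770841e-04, -2.72556649e-01,  9.62139670e-01,
        -1.58366278e-01],
       [ 0.00000000e+00,  0.00000000e+00,  0.00000000e+00,
         1.00000000e+00]])}
```

Request:
nudge_tcp(motion=[[0.088, [-0.3496, 0.334, 0.076], -1.318], [0.088, [-0.3496, 0.334, 0.076], -1.318], [0.088, [-0.3496, 0.334, 0.076], -1.318], [0.088, [-0.3496, 0.334, 0.076], -1.318], [0.088, [-0.3496, 0.334, 0.076], -1.318], [0.088, [-0.3496, 0.334, 0.076], -1.318], [0.088, [-0.3496, 0.334, 0.076], -1.318], [0.088, [-0.3496, 0.334, 0.076], -1.318], [0.088, [-0.3496, 0.334, 0.076], -1.318], [0.088, [-0.3496, 0.334, 0.076], -1.318], [0.088, [-0.3496, 0.334, 0.076], -1.318], [0.088, [-0.3496, 0.334, 0.076], -1.318], [0.088, [-0.3496, 0.334, 0.076], -1.318], [0.088, [-0.3496, 0.334, 0.076], -1.318], [0.088, [-0.3496, 0.334, 0.076], -1.318], [0.088, [-0.3496, 0.334, 0.076], -1.318], [0.088, [-0.3496, 0.334, 0.076], -1.318], [0.088, [-0.3496, 0.334, 0.076], -1.318]])

```text
t: 1.6
eef_pos: [0.4578, -0.1698, 0.1507]
ee_rot: [-3.141, -0.0, -1.406]
force: [-0.1, -0.2, -0.6]
width: 0.0876
gripper_force: 0.0
```

Run:
```python
from h import *
go([.458,-.1685,.15],-1.404)
T=T_of('wrist');np.save('T1.npy',T);im=save('wrist','w1.png')
print(proj('wrist',[[.458,-.1685,.03]]))
h=cv2.cvtColor(im,cv2.COLOR_RGB2HSV);m=cv2.inRange(h,(105,150,40),(125,255,255))
k,l,st,c=cv2.connectedComponentsWithStats(m);print([(st[i].tolist()) for i in range(1,k) if st[i][4]>60])
```

```text
t 1.6 pos [ 0.4578 -0.1698  0.1507] rpy [-3.1415 -0.     -1.4056] tool shift [-0.0012 -0.0004  0.0007] turn -0.0016 dist 0.001
[[320.18521069 228.02597188]]
[[282, 0, 91, 41, 2110], [294, 183, 67, 78, 509], [281, 204, 13, 46, 74]]
```

View pics/w1.png

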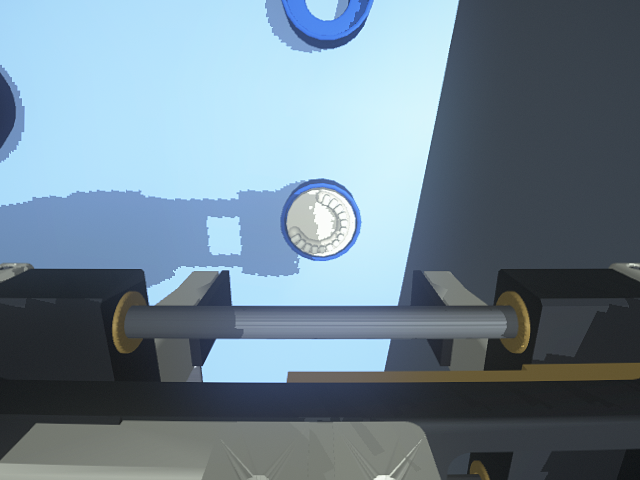

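The wrist view shows the cast tray with its rim spanning x 281–361 and y 179–261, centred at about (321,220). The spare tray is at the top edge and clear of the fingers.

Run:
```python
from h import *
T=np.load('T1.npy')
for uv in([321,220],):print(ray('wrist',uv,.03,T))
a=np.linspace(0,6.28,60)
for c in([.458,-.1685],ray('wrist',[321,220],.03,T)[:2]):
  for z in(.03,0):
    q=proj('wrist',np.c_[c[0]+.033*np.cos(a),c[1]+.033*np.sin(a),0*a+z],T);print(q.min(0),q.max(0))
im=cv2.imread('pics/w1.png');h=cv2.cvtColor(im,cv2.COLOR_BGR2HSV);m=cv2.inRange(h,(105,120,30),(125,255,255));m[:160]=0;m[270:]=0
p=cv2.convexHull(cv2.findNonZero(m));print(p[:,0].min(0),p[:,0].max(0),cv2.fitEllipse(p))
```

```text
[ 0.45837783 -0.17530904  0.03      ]
[279.49266921 187.68855344] [360.66147062 266.07050074]
[283.26033414 182.41053027] [357.05708506 254.15935177]
[280.15143791 179.07153884] [361.83751336 258.45698629]
[283.88173563 174.57390106] [358.10404739 247.15187833]
[281 179] [360 260] ((320.3916015625, 220.0176544189453), (79.70643615722656, 82.02924346923828), 5.6280646324157715)
```

```bash
python3 -c "
from h import *
go([.458,-.173,.006])"
```

```text
t 1.65 pos [ 0.4579 -0.1697  0.1507] rpy [-3.1415 -0.     -1.4054] tool shift [0.0033 0.0005 0.1447] turn 0 dist 0.145
```

Request:
nudge_tcp(motion=[[0.088, [0.003, 0.0005, 0.04], 0], [0.088, [0.003, 0.0005, 0.08], 0], [0.088, [0.003, 0.0005, 0.1], 0], [0.088, [0.003, 0.0005, 0.1], 0]])

```text
t: 1.98
eef_pos: [0.4547, -0.1724, 0.0466]
ee_rot: [3.134, 0.002, -1.406]
force: [-0.4, -1.0, -0.2]
width: 0.0877
gripper_force: 0.0
```

Run:
```python
from h import *
go([.458,-.173,.006])
T=T_of('wrist');np.save('T2.npy',T);im=save('wrist','w2.png')
s=arm.get_state()
print(proj('wrist',[s['eef_pos'],s['eef_pos']-[0,0,.02]],T))
a=np.linspace(0,6.28,60);c=[.458,-.173]
q=proj('wrist',np.c_[c[0]+.033*np.cos(a),c[1]+.033*np.sin(a),0*a+.03],T);print(q.min(0),q.max(0))
m=cv2.inRange(cv2.cvtColor(im,cv2.COLOR_RGB2HSV),(105,120,30),(125,255,255));m[:130]=0
p=cv2.findNonZero(m);print(p[:,0].min(0),p[:,0].max(0))
```

```text
t 1.98 pos [ 0.4547 -0.1724  0.0466] rpy [ 3.1340e+00  1.7000e-03 -1.4059e+00] tool shift [ 0.0012 -0.0035  0.0406] turn 0 dist 0.041
[[316.59777697 292.21397298]
 [316.7502473  275.81525565]]
[251.61662139 214.46949801] [376.22343644 330.23748734]
[251 205] [374 305]
```

View pics/w2.png

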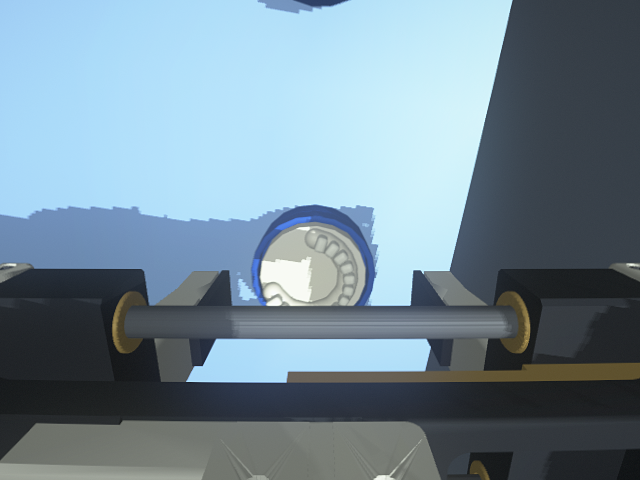

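The tray sits centred between the fingers, its rim spanning x 251–374 with the near edge at row ~216. That agrees with y ≈ -0.172, so I'll descend and close.

Request:
nudge_tcp(motion=[[0.088, [0, 0, 0.02], 0], [0.088, [0, 0, 0.042], 0], [0.088, [0, 0, 0.042], 0], [0.088, [0, 0, 0.042], 0]])

```text
t: 2.37
eef_pos: [0.4586, -0.1722, 0.0096]
ee_rot: [3.141, -0.0, -1.404]
force: [1.3, -0.4, 0.3]
width: 0.0877
gripper_force: 0.0
```

```bash
python3 -c "
from h import *
go([.458,-.1725,.006])"
```

```text
t 2.37 pos [ 0.4586 -0.1722  0.0096] rpy [ 3.1414e+00 -3.0000e-04 -1.4037e+00] tool shift [0.0002 0.0007 0.0036] turn 0 dist 0.004
```

Request:
nudge_tcp(motion=[[0.088, [0, 0.0007, 0.004], 0], [0.088, [0, 0.0007, 0.004], 0], [0.06, [0, 0.0007, 0.004], 0], [0.06, [0, 0.0007, 0.004], 0], [0.06, [0, 0.0007, 0.004], 0], [0.06, [0, 0.0007, 0.004], 0], [0.06, [0, 0.0007, 0.004], 0], [0.06, [0, 0.0007, 0.004], 0], [0.06, [0, 0.0007, 0.004], 0], [0.06, [0, 0.0007, 0.004], 0]], squeeze=20)

```text
t: 3.2
eef_pos: [0.4579, -0.172, 0.005]
ee_rot: [-3.141, -0.0, -1.403]
force: [0.2, 1.0, 5.2]
width: 0.0664
gripper_force: 20.0
```

Request:
nudge_tcp(motion=[[0.06, [0, 0, -0.03], 0], [0.06, [0, 0, -0.07], 0], [0.06, [0, 0, -0.11], 0], [0.06, [0, 0, -0.15], 0], [0.06, [0, 0, -0.155], 0], [0.06, [0, 0, -0.155], 0], [0.06, [0, 0, -0.155], 0]])

```text
t: 3.78
eef_pos: [0.4569, -0.1718, 0.1589]
ee_rot: [3.141, 0.001, -1.404]
force: [-0.3, 0.3, -2.4]
width: 0.0662
gripper_force: 20.0
```

```bash
python3 -c "
from h import *
go([.591,.1215,.16])"
```

```text
t 3.78 pos [ 0.4569 -0.1718  0.1589] rpy [ 3.1415e+00  8.0000e-04 -1.4043e+00] tool shift [-0.267  -0.1809 -0.0009] turn 0 dist 0.323
```

Request:
nudge_tcp(motion=[[0.06, [-0.03, -0.02, 0], 0], [0.06, [-0.06, -0.04, 0], 0], [0.06, [-0.09, -0.06, 0], 0], [0.06, [-0.12, -0.08, 0], 0], [0.06, [-0.15, -0.1, 0], 0], [0.06, [-0.18, -0.12, 0], 0], [0.06, [-0.21, -0.14, 0], 0], [0.06, [-0.235, -0.16, 0], 0], [0.06, [-0.255, -0.173, 0], 0], [0.06, [-0.267, -0.181, 0], 0], [0.06, [-0.267, -0.181, 0], 0], [0.06, [-0.267, -0.181, 0], 0], [0.06, [-0.267, -0.181, 0], 0], [0.06, [-0.267, -0.181, 0], 0]])

```text
t: 4.95
eef_pos: [0.5908, 0.1202, 0.1588]
ee_rot: [3.14, -0.0, -1.405]
force: [0.5, -0.2, -2.6]
width: 0.0662
gripper_force: 20.0
```

Run:
```python
from h import *
go([.591,.1215,.16])
T=T_of('wrist');np.save('T3.npy',T);im=save('wrist','w3.png')
print(proj('wrist',[[.6035,.0475,.087]],T))
```

```text
t 4.95 pos [0.5908 0.1202 0.1588] rpy [ 3.1401e+00 -3.0000e-04 -1.4047e+00] tool shift [-0.0012 -0.0004 -0.0012] turn 0 dist 0.002
[[319.4548743  132.68034954]]
```

View pics/w3.png

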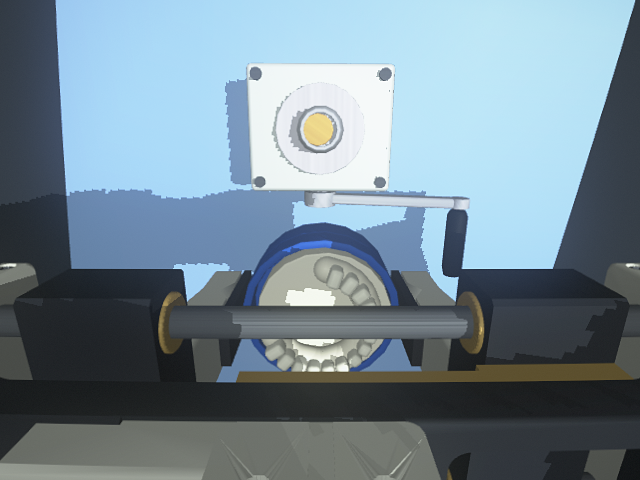

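The spindle and plunger are seen at about (319,129), and the tray is held between the fingers with its lower near edge at row ~223. Next I'll work out the spindle and tray positions in the tool frame.

Run:
```python
from h import *
T=np.load('T3.npy');im=cv2.imread('pics/w3.png')
h=cv2.cvtColor(im,cv2.COLOR_BGR2HSV)
m=cv2.inRange(h,(15,90,120),(35,255,255));m[:100]=0;m[165:]=0;p=cv2.findNonZero(m);print('brass',p.mean(0),p[:,0].min(0),p[:,0].max(0))
c=p[:,0].min(0)/2+p[:,0].max(0)/2;sp=ray('wrist',c,.0865,T);print('spindle',sp)
m=cv2.inRange(h,(105,120,30),(125,255,255));m[:200]=0;m[300:]=0;p=cv2.findNonZero(m);print('blue',p[:,0].min(0),p[:,0].max(0))
a=np.linspace(0,6.28,200);st=np.array([.5908,.1202,.1588]);tx=np.array([np.cos(-1.4047),np.sin(-1.4047)])
for dx in(-.003,0,.003):
  for z in(0,.03):
    cc=st[:2]+tx*dx;q=proj('wrist',np.c_[cc[0]+.033*np.cos(a),cc[1]+.033*np.sin(a),0*a+st[2]-.005+z],T);print(dx,z,q.min(0),q.max(0))
print([ (y,h[y,320].tolist()) for y in range(216,256,2)])
```

```text
brass [[317.81688126 129.0758226 ]] [304 114] [332 144]
spindle [0.60476136 0.04545945 0.0865    ]
blue [244 223] [397 299]
-0.003 0 [254.5412607  228.46007873] [386.13007387 349.0552362 ]
-0.003 0.03 [241.87634571 248.4353536 ] [398.78282435 388.35700824]
0 0 [254.22662725 222.35252346] [386.43563378 344.10222809]
0 0.03 [241.42322655 241.18281152] [399.22488101 382.73632062]
0.003 0 [253.90982784 216.18601586] [386.74328541 339.10239754]
0.003 0.03 [240.96624425 233.84452661] [399.67068981 377.05133156]
[(216, [101, 74, 247]), (218, [101, 74, 247]), (220, [101, 73, 247]), (222, [107, 104, 224]), (224, [110, 125, 112]), (226, [110, 123, 116]), (228, [111, 125, 116]), (230, [110, 124, 115]), (232, [110, 132, 122]), (234, [110, 127, 116]), (236, [111, 125, 116]), (238, [111, 131, 121]), (240, [111, 154, 157]), (242, [110, 167, 231]), (244, [110, 168, 224]), (246, [111, 174, 212]), (248, [106, 25, 135]), (250, [54, 10, 133]), (252, [60, 10, 129]), (254, [40, 16, 188])]
```

Request:
nudge_tcp(motion=[[0.06, [0, 0, 0.03], 0], [0.06, [0, 0, 0.055], 0], [0.06, [0, 0, 0.055], 0], [0.06, [0, 0, 0.055], 0], [0.06, [0, 0, 0.055], 0]])

```text
t: 5.42
eef_pos: [0.5924, 0.1211, 0.106]
ee_rot: [-3.14, -0.0, -1.404]
force: [0.5, -0.1, -2.3]
width: 0.0665
gripper_force: 20.0
```

Run:
```python
from h import *
T=T_of('wrist');s=arm.get_state();im=save('wrist','w4.png')
h=cv2.cvtColor(im,cv2.COLOR_RGB2HSV)
m=cv2.inRange(h,(15,90,120),(35,255,255));m[:20]=0;m[220:]=0;k,l,st,c=cv2.connectedComponentsWithStats(m);i=1+st[1:,4].argmax();print(st[i],c[i])
b=st[i];u=(b[0]+b[2]/2-.5,b[1]+b[3]/2-.5);sp=ray('wrist',u,.0865,T);print('sp',sp, ray('wrist',(b[0]+b[2],u[1]),.0865,T)-ray('wrist',(b[0],u[1]),.0865,T))
m=cv2.inRange(h,(105,120,30),(125,255,255));m[:200]=0;m[300:]=0;p=cv2.findNonZero(m);print('blue',p[:,0].min(0),p[:,0].max(0))
go([sp[0],sp[1],.1])
```

```text
[ 302  107   38   41 1209] [320.53019024 127.12406948]
sp [0.60504872 0.04551098 0.0865    ] [-0.01801831 -0.0030301   0.        ]
blue [244 231] [397 299]
t 5.47 pos [0.5927 0.1214 0.1064] rpy [-3.1391e+00  3.0000e-04 -1.4037e+00] tool shift [0.0769 0.0005 0.0064] turn 0 dist 0.077
```

```bash
python3 -c "
import cv2
for f in('w3','w4'):
  h=cv2.cvtColor(cv2.imread(f'pics/{f}.png'),cv2.COLOR_BGR2HSV);print([(y,h[y,315].tolist()) for y in range(216,252,2)])"
```

```text
[(216, [101, 75, 247]), (218, [101, 75, 247]), (220, [101, 75, 247]), (222, [101, 73, 254]), (224, [111, 125, 112]), (226, [110, 124, 115]), (228, [110, 127, 116]), (230, [110, 127, 116]), (232, [111, 135, 127]), (234, [110, 125, 114]), (236, [111, 129, 117]), (238, [111, 133, 117]), (240, [111, 140, 129]), (242, [110, 168, 229]), (244, [110, 168, 226]), (246, [111, 174, 214]), (248, [109, 83, 156]), (250, [47, 14, 132])]
[(216, [104, 23, 146]), (218, [105, 25, 145]), (220, [105, 25, 144]), (222, [105, 22, 142]), (224, [111, 112, 105]), (226, [111, 109, 105]), (228, [110, 113, 106]), (230, [110, 113, 106]), (232, [112, 137, 132]), (234, [111, 114, 105]), (236, [111, 119, 105]), (238, [111, 118, 104]), (240, [111, 135, 119]), (242, [111, 168, 219]), (244, [111, 168, 215]), (246, [111, 172, 199]), (248, [109, 81, 144]), (250, [41, 17, 122])]
```

Request:
nudge_tcp(motion=[[0.06, [0.02, 0, 0], 0], [0.06, [0.045, 0, 0], 0], [0.06, [0.065, 0.0005, 0], 0], [0.06, [0.077, 0.0005, 0], 0], [0.06, [0.077, 0.0005, 0], 0], [0.06, [0.077, 0.0005, 0], 0], [0.06, [0.077, 0.0005, 0], 0], [0.06, [0.077, 0.0005, 0], 0]])

```text
t: 6.13
eef_pos: [0.6041, 0.0461, 0.105]
ee_rot: [-3.141, 0.0, -1.403]
force: [0.7, 0.0, -1.3]
width: 0.0662
gripper_force: 20.0
```

```bash
python3 -c "
from h import *
save('side','s5.png');go([.605,.0455,.1])"
```

```text
t 6.18 pos [0.604  0.0462 0.1049] rpy [-3.1411e+00  2.0000e-04 -1.4029e+00] tool shift [ 0.0008 -0.0008  0.0049] turn 0 dist 0.005
```

Request:
nudge_tcp(motion=[[0.06, [0.0008, -0.0006, 0.005], 0], [0.06, [0.0008, -0.0006, 0.01], 0], [0.06, [0.0008, -0.0006, 0.014], 0], [0.06, [0.0008, -0.0006, 0.018], 0], [0.06, [0.0008, -0.0006, 0.022], 0], [0.06, [0.0008, -0.0006, 0.022], 0]])

```text
t: 6.68
eef_pos: [0.6041, 0.0449, 0.0813]
ee_rot: [3.14, 0.0, -1.404]
force: [-0.1, 4.0, -3.2]
width: 0.0662
gripper_force: 20.0
```

Request:
nudge_tcp(motion=[[0.06, [-0.0008, 0, 0.002], 0], [0.06, [-0.0008, 0, 0.004], 0], [0.06, [-0.0008, 0, 0.006], 0], [0.06, [-0.0008, 0, 0.007], 0], [0.06, [-0.0008, 0, 0.007], 0], [0.06, [-0.0008, 0, 0.007], 0]])

```text
t: 7.18
eef_pos: [0.6044, 0.0454, 0.0754]
ee_rot: [3.141, 0.0, -1.404]
force: [-0.6, 2.2, -2.5]
width: 0.0666
gripper_force: 20.0
```

Request:
nudge_tcp(motion=[[0.06, [-0.0004, 0, 0.001], 0], [0.06, [-0.0004, 0, 0.002], 0], [0.06, [-0.0004, 0, 0.002], 0]])

```text
t: 7.43
eef_pos: [0.6045, 0.0456, 0.075]
ee_rot: [-3.141, -0.001, -1.403]
force: [-5.7, -0.9, 8.7]
width: 0.0666
gripper_force: 20.0
```

Force has risen to 8.7 N upwards at TCP z = 0.075, so the tray is on its seat. I'll release, rise straight up and look.

Request:
nudge_tcp(motion=[[0.088, [0, 0, -0.001], 0], [0.088, [0, 0, -0.001], 0], [0.088, [0, 0, -0.001], 0], [0.088, [0, 0, -0.001], 0], [0.088, [0, 0, -0.001], 0], [0.088, [0, 0, -0.03], 0], [0.088, [0, 0, -0.06], 0], [0.088, [0, 0, -0.09], 0], [0.088, [0, 0, -0.09], 0], [0.088, [0, 0, -0.09], 0]])

```text
t: 8.27
eef_pos: [0.6057, 0.0462, 0.1656]
ee_rot: [-3.137, 0.001, -1.404]
force: [-0.2, 0.1, -0.2]
width: 0.0877
gripper_force: 0.0
```

Run:
```python
from h import *
im=save('side','s6.png');cv2.imwrite('pics/s6c.png',cv2.resize(im[180:310,270:430,::-1],None,fx=4,fy=4,interpolation=cv2.INTER_CUBIC))
sp=np.array([.6047,.0455]);xh=np.array([np.cos(.167),np.sin(.167)]);yh=np.array([-xh[1],xh[0]])
sh=sp+.088*yh;g=sh-.110*np.cos(.17)*xh;print('shaft',sh,'grip',g);go([*g,.12],.167-np.pi/2)
```

```text
shaft [0.59007221 0.13227573] grip [0.48316616 0.11425458]
t 8.32 pos [0.6045 0.0459 0.1639] rpy [-3.1404e+00  6.0000e-04 -1.4040e+00] tool shift [-0.0875  0.1084  0.0439] turn -0.0002 dist 0.146
```

View pics/s6c.png

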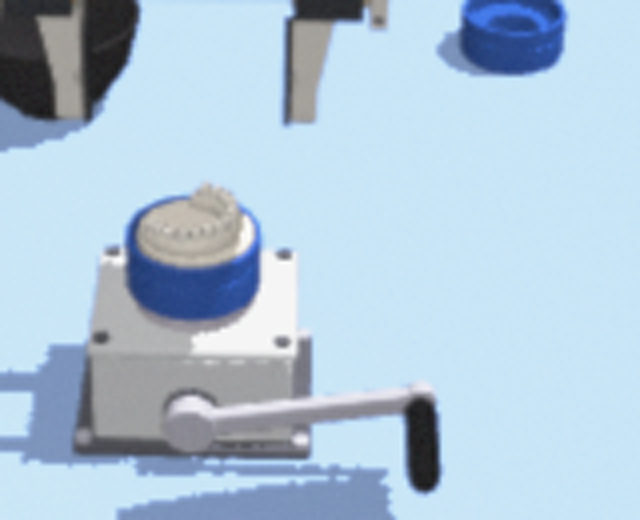

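The tray sits level on the boss with the cast home, and the fingers are clear above it. Next is the lever grip.

Request:
nudge_tcp(motion=[[0.06, [-0.025, 0.03, 0], 0], [0.06, [-0.05, 0.06, 0], 0], [0.06, [-0.075, 0.09, 0], 0], [0.06, [-0.0875, 0.1085, 0], 0], [0.06, [-0.0875, 0.1085, 0.03], 0], [0.06, [-0.0875, 0.1085, 0.06], 0], [0.06, [-0.0875, 0.1085, 0.06], 0], [0.06, [-0.0875, 0.1085, 0.06], 0], [0.06, [-0.0875, 0.1085, 0.06], 0]])

```text
t: 9.07
eef_pos: [0.4834, 0.114, 0.104]
ee_rot: [3.141, -0.001, -1.404]
force: [0.6, -0.4, -0.5]
width: 0.0599
gripper_force: 0.0
```

Run:
```python
from h import *
go([.4832,.1143,.026])
T=T_of('wrist');s=arm.get_state();im=save('wrist','w7.png')
xh=np.array([np.cos(.167),np.sin(.167),0]);yh=np.array([-xh[1],xh[0],0]);g=np.array([.4832,.1143,.045])
print(proj('wrist',[g-yh*.027,g,g+yh*.027],T),s['width'])
```

```text
t 9.07 pos [0.4834 0.114  0.104 ] rpy [ 3.1411e+00 -8.0000e-04 -1.4037e+00] tool shift [-0.0004  0.0001  0.078 ] turn 0 dist 0.078
[[320.58681792 210.97545722]
 [320.60288442 251.89434174]
 [320.61807587 290.24805057]] 0.05988572977846266
```

View pics/w7.png

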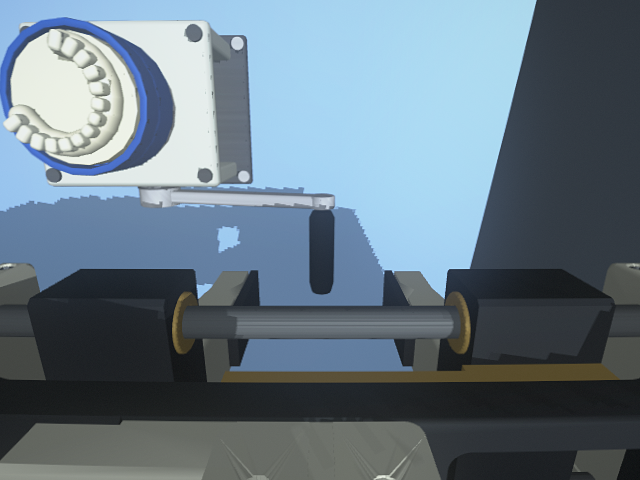

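The grip spans rows 210–294 at column 321, as predicted. I'll descend and close on it.

Request:
nudge_tcp(motion=[[0.06, [0, 0, 0.03], 0], [0.06, [0, 0, 0.06], 0], [0.06, [0, 0, 0.078], 0], [0.06, [0, 0, 0.078], 0], [0.06, [0, 0, 0.078], 0], [0.01, [0, 0, 0.078], 0], [0.01, [0, 0, 0.078], 0], [0.01, [0, 0, 0.078], 0], [0.01, [0, 0, 0.078], 0], [0.01, [0, 0, 0.078], 0], [0.01, [0, 0, 0.078], 0], [0.01, [0, 0, 0.078], 0], [0.01, [0, 0, 0.078], 0]], squeeze=35)

```text
t: 10.2
eef_pos: [0.483, 0.1141, 0.0257]
ee_rot: [-3.141, 0.0, -1.404]
force: [-0.1, 0.2, 1.6]
width: 0.0148
gripper_force: 35.0
```

Run:
```python
from h import *
go([.4832,.1143,.026]);s=arm.get_state()
L=.110
for a in np.arange(0,1.41,.14):
    b=a+.17; print(round(a,2),'dy',round(-L*(np.cos(b)-np.cos(.17)),4)*-1,'dz(tool)',round(-L*(np.sin(b)-np.sin(.17)),4))
```

```text
t 10.2 pos [0.483  0.1141 0.0257] rpy [-3.1414  0.     -1.4037] tool shift [-0.0002 -0.0003 -0.0003] turn 0 dist 0.0
0.0 dy 0.0 dz(tool) -0.0
0.14 dy -0.0037 dz(tool) -0.0149
0.28 dy -0.0094 dz(tool) -0.0292
0.42 dy -0.017 dz(tool) -0.0426
0.56 dy -0.0264 dz(tool) -0.0547
0.7 dy -0.0375 dz(tool) -0.0655
0.84 dy -0.0499 dz(tool) -0.0745
0.98 dy -0.0635 dz(tool) -0.0818
1.12 dy -0.0779 dz(tool) -0.0871
1.26 dy -0.093 dz(tool) -0.0903
1.4 dy -0.1083 dz(tool) -0.0914
```

Request:
nudge_tcp(motion=[[0.01, [0, -0.0016, -0.0075], 0], [0.01, [0, -0.0037, -0.0149], 0], [0.01, [0, -0.0063, -0.0222], 0], [0.01, [0, -0.0094, -0.0292], 0], [0.01, [0, -0.013, -0.036], 0], [0.01, [0, -0.017, -0.0426], 0], [0.01, [0, -0.0215, -0.0488], 0], [0.01, [0, -0.0264, -0.0547], 0], [0.01, [0, -0.0318, -0.0603], 0], [0.01, [0, -0.0375, -0.0655], 0], [0.01, [0, -0.0375, -0.0655], 0], [0.01, [0, -0.0375, -0.0655], 0]])

```text
t: 11.2
eef_pos: [0.5197, 0.1201, 0.0911]
ee_rot: [3.141, -0.0, -1.404]
force: [-1.6, -0.6, -1.6]
width: 0.0149
gripper_force: 35.0
```

```bash
python3 -c "
from h import *
go([.59007,.13228,.1172])"
```

```text
t 11.2 pos [0.5197 0.1201 0.0911] rpy [ 3.1408e+00 -1.0000e-04 -1.4043e+00] tool shift [-0.0004 -0.0714 -0.0262] turn 0 dist 0.076
```

Request:
nudge_tcp(motion=[[0.01, [0, -0.006, -0.0046], 0], [0.01, [0, -0.0124, -0.009], 0], [0.01, [0, -0.019, -0.0129], 0], [0.01, [0, -0.026, -0.0163], 0], [0.01, [0, -0.033, -0.0192], 0], [0.01, [0, -0.0404, -0.0216], 0], [0.01, [0, -0.048, -0.0234], 0], [0.01, [0, -0.0555, -0.0248], 0], [0.01, [0, -0.063, -0.0256], 0], [0.01, [0, -0.0708, -0.0259], 0], [0.01, [0, -0.0708, -0.0259], 0], [0.01, [0, -0.0708, -0.0259], 0], [0.01, [0, -0.0708, -0.0259], 0]])

```text
t: 12.28
eef_pos: [0.5901, 0.1316, 0.1172]
ee_rot: [-3.141, -0.001, -1.404]
force: [-2.1, -7.0, 0.6]
width: 0.0146
gripper_force: 35.0
```

Run:
```python
from h import *
go([.59007,.13228,.1172])
im=save('side','s8.png');cv2.imwrite('pics/s8c.png',cv2.resize(im[150:310,270:430,::-1],None,fx=3.7,fy=3.7,interpolation=cv2.INTER_CUBIC))
```

```text
t 12.28 pos [0.5901 0.1316 0.1172] rpy [-3.1414e+00 -5.0000e-04 -1.4040e+00] tool shift [-0.0007 -0.0001 -0.    ] turn 0 dist 0.001
```

View pics/s8c.png

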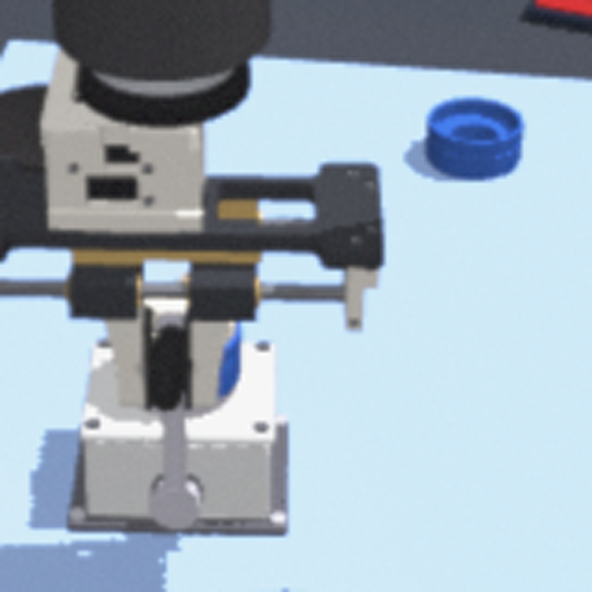

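The lever stands upright, its hub at crop (177,503) and the arm reaching the grip at about (173,410), with the fingers still on the grip. I'll check the lever angle numerically and let the side load settle.

Request:
nudge_tcp(motion=[[0.01, [0.0005, 0, 0], 0], [0.01, [0.0005, 0, 0], 0], [0.01, [0.0005, 0, 0], 0], [0.01, [0.0005, 0, 0], 0], [0.01, [0.0005, 0, 0], 0], [0.01, [0.0005, 0, 0], 0]])

```text
t: 12.83
eef_pos: [0.5899, 0.1316, 0.1172]
ee_rot: [-3.141, 0.0, -1.404]
force: [-1.7, -3.3, 1.4]
width: 0.0152
gripper_force: 35.0
```

Run:
```python
from h import *
xh=np.array([np.cos(.167),np.sin(.167),0]);yh=np.array([-xh[1],xh[0],0]);S=np.array([.59007,.13228,.026])-yh*.034
for b in(-.1,0,.1):
    q=proj('side',[S+r*(np.sin(b)*xh+[0,0,np.cos(b)]) for r in(0,.08)]);print(b,q.round(1).tolist(),'slope',(q[1]-q[0])[0]/(q[1]-q[0])[1])
# arm centreline in image
im=cv2.imread('pics/s8.png');cr=im[262:276,305:330].astype(int).mean(2)
print(cr[::3].round().astype(int))
# blue of tray and plaster in top view, before/after
t=save('top','t9.png');cc=proj('top',[[.6047,.0455,.1]])[0];print(cc)
s=arm.get_state();print(s['t'],s['force'],s['width'])
```

```text
-0.1 [[316.9, 285.2], [320.7, 251.4]] slope -0.11125151320472751
0 [[316.9, 285.2], [316.3, 251.2]] slope 0.01798241691316103
0.1 [[316.9, 285.2], [311.9, 251.3]] slope 0.1465831675397892
[[185 186 185 185 182 179 178 173 150 140 141 143 146 144 146 161 163 178
  184 193 239 244 245 246 246]
 [246 246 246 245 244 245 246 246 234 174 147 146 147 145 156 231 245 246
  246 246 246 246 246 246 246]
 [202 204 204 196 208 208 209 207 184 154 144 145 146 145 146 179 211 218
  219 221 222 223 223 225 225]
 [169 165 167 166 166 170 170 169 165 152 147 146 147 146 148 158 173 179
  174 172 168 165 173 175 177]
 [165 167 165 166 165 167 166 165 163 151 147 146 149 148 146 155 163 165
  166 166 166 165 166 167 164]]
[304.7660852  254.16991895]
12.8833 [-2.8135713  -3.92046775  1.65918328] 0.014716291490991504
```

```bash
python3 -c "
from station import arm, eyes, job_done
print(job_done())"
```

```text
the job is handed in; nothing more can be done
None
```

I set the tray with the cast down on the spindle and let it go, then swung the lever upright and handed the job in at about 12.9 s still holding it by its grip. The lever measured upright to within about 0.02 rad, but the gripper hid the cast, so I did not see it rise.

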